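Snap the lid onto the stock tub

TASK

Close the white tub of tape rolls on the shop counter: pick up its lid by the bar, lay it on the tub with its three ears at the three catches, then press the ears down one after another until each has snapped under its catch and the lid is fully home all round. Press gently - firmly enough for each snap but without leaning on the lid once it is down - and leave the other things on the counter where they are.

Things in the scene. Friction and masses are not known exactly. Their poses are not given: they have to be found in the camera images.
- tub: White round stock tub, fixed, open at the top: 160 mm outer diameter, mouth 147 mm across between guide ribs. Origin on its axis at the counter, z up. Three grey brackets at 0, +120, -120 degrees from its x axis (counter-clockwise from above) each hold a seat for an ear, nominally 100 mm above the origin but clamped up to 3 mm higher or lower (not measured), and a sprung catch.
- lid_grip (a point): Centre of the bar grip of the loose white lid (0.2 kg): bar 60 mm along x, 18 mm along y, 28 mm high. z is the lid's axis. The lid's top face is 14 mm below this point, the disc's and ears' underside 18 mm below, the underside of its plug 48 mm below. Disc 146 mm across, set into the mouth, only the ears bear on the seats; plug 144 mm across, its lower 10 mm tapering to 124 mm. The lid repeats every 120 degrees but for the bar.
- ear1 (a point): Underside of the lid's ear at 0 degrees from the lid's x axis, 90 mm from the lid's axis. The ear is 4 mm thick, 30 mm wide, and ends 97 mm from the axis. It carries a round thumb pad, 24 mm across, centred 72 mm from the axis, pad top 7 mm above this point's level. Home: on its bracket's seat, under the catch. Any ear may go to any catch. Axes as the lid.
- ear2 (a point): As ear1, for the ear at +120 degrees from the lid's x axis. A lid merely laid on rests on the catches' slopes with this underside about 13 mm above the seats; an ear let go before it has dropped under the lip comes up again or hangs on the lip with its catch still pushed out. While one ear is pressed the others may rise a little.
- ear3 (a point): As ear1, for the ear at -120 degrees from the lid's x axis. Pressing an ear at its pad takes some 8 to 20 N, climbing over the last few mm; then the ear drops under the lip and meets the hard stop of the seat.
- seat1 (a point): Fixed point of the tub, 90 mm from its axis, under the catch at 0 degrees from the tub's x axis, at the nominal seat height (100 mm): an ear's point lies here when that ear is home, but up to 3 mm higher or lower, as the bracket was clamped. Axes as the tub.
- catch1 (a joint): Outward travel (m) of the catch at 0 degrees: 0 sprung in, 0.008 fully out. It is 24 mm wide; its nose reaches in to 92.5 mm from the tub's axis, lip underside 6 mm and top 8 mm above its seat, with a 50 degree lead-in slope up to 16 mm above; its back is up to 105 mm from the axis. A passing ear drives it out about 5 mm, then it springs back over the ear. Spring 1300 N/m, preload 2.6 N.
- seat2 (a point): Fixed point of the tub, 90 mm from its axis, under the catch at +120 degrees from the tub's x axis, at the nominal seat height (100 mm): an ear's point lies here when that ear is home, but up to 3 mm higher or lower, as the bracket was clamped. Axes as the tub.
- catch2 (a joint): Outward travel (m) of the catch at +120 degrees: 0 sprung in, 0.008 fully out. It is 24 mm wide; its nose reaches in to 92.5 mm from the tub's axis, lip underside 6 mm and top 8 mm above its seat, with a 50 degree lead-in slope up to 16 mm above; its back is up to 105 mm from the axis. A passing ear drives it out about 5 mm, then it springs back over the ear. Spring 1300 N/m, preload 2.6 N.
- seat3 (a point): Fixed point of the tub, 90 mm from its axis, under the catch at -120 degrees from the tub's x axis, at the nominal seat height (100 mm): an ear's point lies here when that ear is home, but up to 3 mm higher or lower, as the bracket was clamped. Axes as the tub.
- catch3 (a joint): Outward travel (m) of the catch at -120 degrees: 0 sprung in, 0.008 fully out. It is 24 mm wide; its nose reaches in to 92.5 mm from the tub's axis, lip underside 6 mm and top 8 mm above its seat, with a 50 degree lead-in slope up to 16 mm above; its back is up to 105 mm from the axis. A passing ear drives it out about 5 mm, then it springs back over the ear. Spring 1300 N/m, preload 2.6 N.
- tape_small: Bystander: a small roll of parcel tape lying flat, 54 mm across, 20 mm high; origin at the middle of its underside.
- blade_carton: Bystander: a small carton of cutter blades, 90 x 45 x 22 mm high; origin at the middle of its underside.
- tape_black: Bystander: a wide black tape roll lying flat, 104 mm across, 48 mm high; origin at the middle of its underside.
- tape_clear: Bystander: a wide amber tape roll lying flat, 100 mm across, 48 mm high; origin at the middle of its underside.
- film_roll: Bystander: an upright roll of film, 80 mm across, 170 mm high; origin at the middle of its underside.
- pen_cup: Bystander: an empty dark steel pen cup, 76 mm across, 95 mm high; origin at the middle of its underside.
- calculator: Bystander: a desk calculator, 150 x 100 x 22 mm high; origin at the middle of its underside.
Mind the look-alikes: they are no part of the job. Leave any brown look-alike of the part that bears lid_grip alone.

How it is judged:
By the outcome, as a careful person would: the job done as asked, in the order asked, and still so for the second after the job is handed in, with the robot touching nothing.
It also fails if it takes over 58 s, if anything falls off the work surface, if the arm or the gripper's body presses on something with over 40 N, if the wrist force passes 120 N, or if a joint passes its speed limit or range.

ROBOT

A 6-joint arm with a two-finger parallel gripper is mounted at the origin on the work surface. World frame = base frame: x ahead of the robot, y to its left, z up, the work surface at z = 0. Lengths are in m, angles in rad, forces in N, time in s.
With the tool pointing down it reaches from about 0.35 to 0.775 m from the base axis. Payload 7.3 kg.
Tool frame: the origin (TCP) lies at the very end of the fingers, on their centre line; the grasp point (between the pads) lies 19 mm behind it; z points along the fingers, y is the line along which they close (so a half turn about z gives the same grasp; the last joint's range is limited). The gripper opens to 92 mm and grips with 3 to 60 N. Pads are 19 mm wide; open, the fingers measure 130 mm over their backs; the gripper's body (75 mm by 190 mm) begins 47 mm behind the grasp point.
Start: joints at [0.983, 0.342, 1.524, -0, 1.275, -0.146], TCP at [0.224, 0.475, 0.187] pointing down, gripper open.
Joint ranges: [-2.53, 2.53], [-0.77, 2.02], [0.04, 2.7], [-1, 4.14], [0.28, 2.66], [-3.11, 3.11]. Speed limits (rad/s): [2.57, 2.57, 3.14, 3.14, 3.14, 3.14].

INTERFACE

Orientations are given as a unit quaternion [w, x, y, z].
In Python, from bench import bot gives the robot as it stands.
- The arm moves only by the tool servo_tool, never from a script. Its argument "commands" is a list of rows, each an object of numbers: "dx", "dy", "dz": the shift along the world's x, y, z in mm; "wx", "wy", "wz": the turn, a rotation vector about the world's x, y, z in degrees; "gripper": the opening in per cent of the stroke, from 0 (shut) to 100 (fully open). A call has 1 to 20 rows; each row is the pose to reach, as a shift and turn from the pose commanded when the call began; what a row does not reach only later rows make up. A row lasts 1/8 s, in which the tool goes at most 62.5 mm and 10.7 degrees, less where a joint would pass 70% of its speed; a pose out of reach is approached as far as the arm can. A call with a gripper value outside its range is refused whole. The fingers move at their own pace and stop on an object; "grip_force" is the grip in N (left out, the last holds). Time passes only in rows, so rows that repeat a pose let the fingers close. It gives the time, the measured TCP pose, the force, the opening and the grip force at its end, in the units of the state.
- bot.observe(): the state, without advancing time (a new reading comes with each control period).
- bot.read_camera(name): name is "scene" or "top" or "wrist"; returns the picture (400x640x3 uint8, blue, green, red); there is no depth.
- bot.camera_params(name): a dict with "intrinsics" (3x3 intrinsics, pixels), "pose" (4x4, takes a point from camera to world coordinates). Camera axes: x right, y down, z forward; pixel columns grow to the right and rows downward; lengths in m; the calibration is good to about 2 mm. A picture is of the moment at which its call begins: read the wrist's pose just before it. camera_params takes no time and is no camera call; for the wrist camera it gives the pose at the moment of the call.
- bot.sign_off(): hands the job in; it is judged then, once.
The state is a dict: "t": time; "joint_pos": joint angles; "joint_velocities": joint speeds; "effort": joint torques, N m; "eef_pos": TCP position; "eef_rot": TCP orientation; "wrist_force": force on the tool from outside, world axes, zero at the start; "ft_torque": the same for the moment, N m; "gripper_width": opening from 0.0 (shut) to 1.0 (fully open); "grip_force": force on a finger pad.
Only numpy, scipy, OpenCV 4.12 (cv2) and the standard library are available. Lean on these libraries where they do the work, as an engineer would, in place of code of your own. Each camera call takes 0.05 s, during which the arm holds its last target. There are 200 camera calls.

## Working session

There is one attempt and no reset: what is moved stays moved. The work goes in short steps, Python scripts to look and compute and a tool call to move; the robot and the scene stay as the last step left them, time stands still between calls to the robot, and variables do not carry over. Pictures are saved under pics/ and viewed, at most 10 in all, crops included, and the job is handed in when it is done.

Besides the shell and the picture viewer there is one more tool, called after "Emit:" by a JSON object that holds its "api" and its "payload", one argument or row to a line. servo_tool: Moves the arm, as the interface text tells. Its arguments: {"type":"object","properties":{"commands":{"type":"array"},"grip_force":{"type":"number"}},"required":["commands"]}

```bash
mkdir -p pics; ls; python3 - <<'E'
from bench import bot
import cv2
for n in("scene","top"):
    im=bot.read_camera(n);cv2.imwrite(f"pics/{n}0.png",im)
    p=bot.camera_params(n);print(n,p["intrinsics"],p["pose"])
s=bot.observe();print({k:s[k] for k in("t","eef_pos","eef_rot","wrist_force","gripper_width")})
E
```

```text
pics
scene [[429.04229689   0.         319.07147395]
 [  0.         429.04229689 203.74491232]
 [  0.           0.           1.        ]] [[-0.75288678  0.37678698 -0.53962308  1.23013306]
 [ 0.65801237  0.41416287 -0.62887903  0.83302049]
 [-0.01346158 -0.82855337 -0.55974825  0.84815362]
 [ 0.          0.          0.          1.        ]]
top [[377.59411672   0.         319.05101895]
 [  0.         377.59411672 195.06000428]
 [  0.           0.           1.        ]] [[-9.33739039e-03 -9.94095395e-01  1.08107162e-01  3.63186298e-01]
 [-9.99955379e-01  9.43755069e-03  4.14883955e-04 -3.46456862e-02]
 [-1.43270105e-03 -1.08098464e-01 -9.94139160e-01  1.53229055e+00]
 [ 0.00000000e+00  0.00000000e+00  0.00000000e+00  1.00000000e+00]]
{'t': 0.1, 'eef_pos': array([0.22423396, 0.47427328, 0.18623492]), 'eef_rot': array([-2.26107580e-04,  2.19096538e-01,  9.75702971e-01, -6.07313728e-04]), 'wrist_force': array([-0.68147143, -0.34313574, -0.27102059]), 'gripper_width': 0.999910531599221}
```

View pics/top0.png

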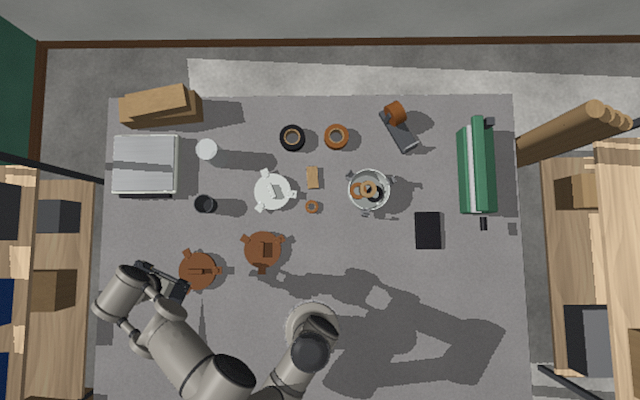

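View pics/scene0.png

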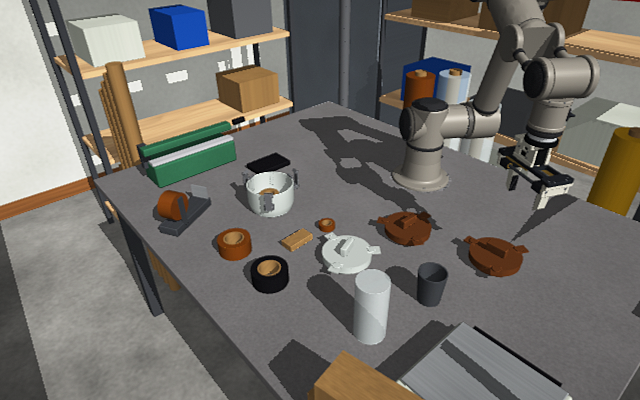

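The white lid is at top (273,190). Things that could be taken for it: the brown lids at (263,250) and (200,270), the film roll at (206,149), and the tub at (369,190). I choose the white one with three ears and a bar, and check it in a close crop.

```bash
cat > h.py <<'E'
import numpy as np,cv2
from bench import bot
def ray(P,u,v,z):
    K,T=np.array(P["intrinsics"]),np.array(P["pose"])
    d=T[:3,:3]@np.linalg.solve(K,[u,v,1]);o=T[:3,3]
    return o+d*(z-o[2])/d[2]
def px(P,p):
    K,T=np.array(P["intrinsics"]),np.array(P["pose"])
    q=K@(T[:3,:3].T@(np.asarray(p)-T[:3,3]));return q[:2]/q[2]
E
python3 - <<'E'
from h import *
P=bot.camera_params("top")
im=cv2.imread("pics/top0.png")
cv2.imwrite("pics/crop1.png",cv2.resize(im[160:225,240:410],None,fx=4.6,fy=4.6,interpolation=cv2.INTER_CUBIC))
print("lid",ray(P,273,190,.034),"tub",ray(P,369,190,.1))
W=bot.camera_params("wrist");s=bot.observe()
print(W["intrinsics"],W["pose"],s["eef_pos"])
E
```

```text
lid [0.54821273 0.14988947 0.034     ] tub [ 0.53657282 -0.22504632  0.1       ]
[[337.3370682    0.         314.78457075]
 [  0.         337.3370682  198.37736665]
 [  0.           0.           1.        ]] [[ 0.42584193  0.87146917  0.24331078  0.15929515]
 [ 0.9047965  -0.40974038 -0.11600052  0.5048251 ]
 [-0.00139663  0.26954463 -0.96298689  0.38379304]
 [ 0.          0.          0.          1.        ]] [0.22423396 0.47427328 0.18623492]
```

View pics/crop1.png

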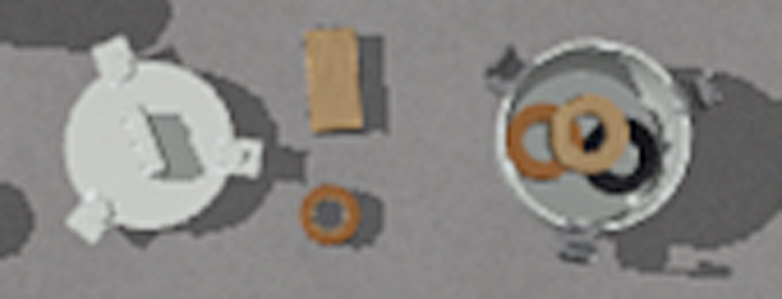

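The crop shows the white lid: three ears, its bar aimed at the upper-left ear (113,60), so the lid's x is about +22° in the world. The tub holds tape rolls and its brackets sit at about 52, -68 and 172°. I'll move over the lid for a wrist view.

Emit:
{"api": "servo_tool", "payload": {
  "commands": [
    {"dz": 60},
    {"dx": 324,"dy": -324,"dz": 60,"wz": -133},
    {"dx": 324,"dy": -324,"dz": 60,"wz": -133},
    {"dx": 324,"dy": -324,"dz": 60,"wz": -133},
    {"dx": 324,"dy": -324,"dz": 60,"wz": -133},
    {"dx": 324,"dy": -324,"dz": 60,"wz": -133},
    {"dx": 324,"dy": -324,"dz": 60,"wz": -133},
    {"dx": 324,"dy": -324,"dz": 60,"wz": -133},
    {"dx": 324,"dy": -324,"dz": 60,"wz": -133},
    {"dx": 324,"dy": -324,"dz": 60,"wz": -133},
    {"dx": 324,"dy": -324,"dz": 60,"wz": -133},
    {"dx": 324,"dy": -324,"dz": 60,"wz": -133},
    {"dx": 324,"dy": -324,"dz": 60,"wz": -133},
    {"dx": 324,"dy": -324,"dz": 60,"wz": -133},
    {"dx": 324,"dy": -324,"dz": 60,"wz": -133},
    {"dx": 324,"dy": -324,"dz": 60,"wz": -133}
  ]
}}

```text
$.commands[0]: bad value
```

```bash
python3 - <<'E'
from h import *
s=bot.observe();P=bot.camera_params("wrist");im=bot.read_camera("wrist");cv2.imwrite("pics/w1.png",im)
np.save("w1.npy",P,allow_pickle=True)
print(s["t"],s["eef_pos"],s["eef_rot"],s["joint_pos"],s["wrist_force"])
E
```

```text
0.1 [0.22423396 0.47427328 0.18623492] [-2.26107580e-04  2.19096538e-01  9.75702971e-01 -6.07313728e-04] [ 9.83006469e-01  3.42634061e-01  1.52489117e+00 -1.42156048e-05
  1.27536343e+00 -1.46008788e-01] [-0.68147143 -0.34313574 -0.27102059]
```

View pics/w1.png

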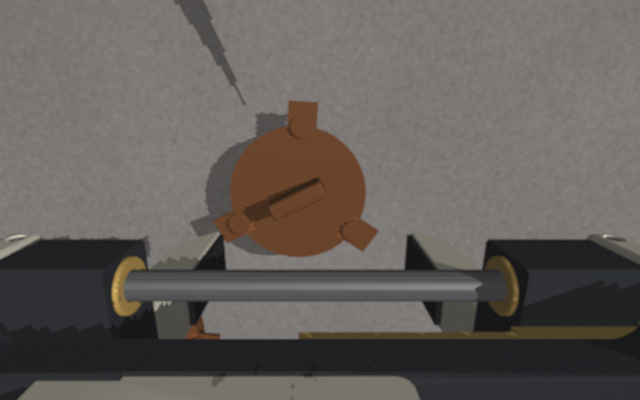

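The arm hasn't moved: the call was refused because each row needs all its keys. The wrist view shows only the brown look-alike at (300,190), directly under the tool.

Emit:
{"api": "servo_tool", "payload": {
  "commands": [
    {"dx": 0,"dy": 0,"dz": 60,"wx": 0,"wy": 0,"wz": 0,"gripper": 100},
    {"dx": 324,"dy": -324,"dz": 60,"wx": 0,"wy": 0,"wz": -133,"gripper": 100},
    {"dx": 324,"dy": -324,"dz": 60,"wx": 0,"wy": 0,"wz": -133,"gripper": 100},
    {"dx": 324,"dy": -324,"dz": 60,"wx": 0,"wy": 0,"wz": -133,"gripper": 100},
    {"dx": 324,"dy": -324,"dz": 60,"wx": 0,"wy": 0,"wz": -133,"gripper": 100},
    {"dx": 324,"dy": -324,"dz": 60,"wx": 0,"wy": 0,"wz": -133,"gripper": 100},
    {"dx": 324,"dy": -324,"dz": 60,"wx": 0,"wy": 0,"wz": -133,"gripper": 100},
    {"dx": 324,"dy": -324,"dz": 60,"wx": 0,"wy": 0,"wz": -133,"gripper": 100},
    {"dx": 324,"dy": -324,"dz": 60,"wx": 0,"wy": 0,"wz": -133,"gripper": 100},
    {"dx": 324,"dy": -324,"dz": 60,"wx": 0,"wy": 0,"wz": -133,"gripper": 100},
    {"dx": 324,"dy": -324,"dz": 60,"wx": 0,"wy": 0,"wz": -133,"gripper": 100},
    {"dx": 324,"dy": -324,"dz": 60,"wx": 0,"wy": 0,"wz": -133,"gripper": 100},
    {"dx": 324,"dy": -324,"dz": 60,"wx": 0,"wy": 0,"wz": -133,"gripper": 100},
    {"dx": 324,"dy": -324,"dz": 60,"wx": 0,"wy": 0,"wz": -133,"gripper": 100},
    {"dx": 324,"dy": -324,"dz": 60,"wx": 0,"wy": 0,"wz": -133,"gripper": 100},
    {"dx": 324,"dy": -324,"dz": 60,"wx": 0,"wy": 0,"wz": -133,"gripper": 100}
  ]
}}

```text
t: 2.15
eef_pos: [0.5484, 0.1506, 0.2467]
eef_rot: [0.0, 0.982, 0.189, -0.0]
wrist_force: [-0.9, -0.5, -0.9]
gripper_width: 1.001
grip_force: 0.0
```

```bash
python3 - <<'E'
from h import *
s=bot.observe();P=bot.camera_params("wrist");im=bot.read_camera("wrist");cv2.imwrite("pics/w2.png",im)
np.save("w2.npy",P,allow_pickle=True)
print(s["t"],s["eef_pos"],s["eef_rot"],s["joint_pos"],s["wrist_force"])
E
```

```text
2.15 [0.54835737 0.15061406 0.24665783] [ 2.72019086e-05  9.82006699e-01  1.88845953e-01 -2.20696182e-04] [ 1.33347111e-01  3.87428840e-01  1.29082297e+00 -7.97598479e-05
  1.46377845e+00  1.32417832e+00] [-0.94912802 -0.47997312 -0.93081664]
```

View pics/w2.png

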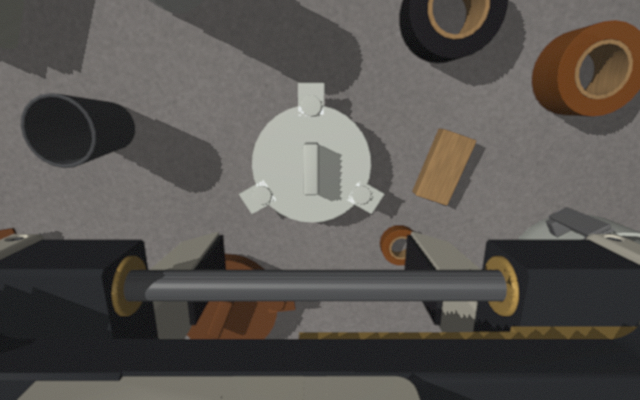

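The wrist view shows the lid's disc centred near (311,164), ear 1 straight up at (311,90) and the bar from (311,143) to (310,195). I'll measure it, and also look over the tub before grasping.

```bash
cat >> h.py <<'E'
from scipy.optimize import least_squares
def cfit(p):
    A=np.c_[2*p,np.ones(len(p))];s=np.linalg.lstsq(A,(p**2).sum(1),rcond=None)[0]
    return s[:2],np.sqrt(s[2]+s[:2]@s[:2])
def lid(im,P,z,seed):
    hsv=cv2.cvtColor(im,cv2.COLOR_BGR2HSV);m=((hsv[...,2]>140)&(hsv[...,1]<40)).astype(np.uint8)
    cs,_=cv2.findContours(m,cv2.RETR_EXTERNAL,cv2.CHAIN_APPROX_NONE)
    c=max([c for c in cs if cv2.pointPolygonTest(c,seed,True)>-15],key=cv2.contourArea)[:,0].astype(float)
    w=np.array([ray(P,u,v,z)[:2] for u,v in c]);c0=w.mean(0)
    for _ in range(8):
        r=np.hypot(*(w-c0).T);k=abs(r-.073)<.003;c0,R=cfit(w[k])
    r=np.hypot(*(w-c0).T);a=np.arctan2(*(w-c0).T[::-1]);e=r>.080
    ph=np.angle(np.exp(3j*a[e]).sum())/3
    return c0,R,np.degrees(ph),r.max(),k.sum()
E
python3 - <<'E'
from h import *
P=np.load("w2.npy",allow_pickle=True).item();im=cv2.imread("pics/w2.png")
print(lid(im,P,.034,(311,164)))
# bar top
g=cv2.cvtColor(im,cv2.COLOR_BGR2GRAY)[135:205,290:350]
print(g[5::8,8:36:2])
print(ray(P,311,142,.062),ray(P,310.5,195,.062))
E
```

```text
(array([0.54666864, 0.1541362 ]), np.float64(0.07255902999229932), np.float64(22.043337071794756), np.float64(0.09789622021156581), np.int64(283))
[[182 182 182 183 179 181 181 182 183 181 181 182 182 183]
 [180 180 179 192 190 189 186 182 182 166 109 116 117 117]
 [183 181 183 189 189 186 185 181 181 164 109 116 117 118]
 [182 182 181 188 186 184 183 182 181 161 111 117 118 117]
 [181 180 181 187 186 185 181 179 178 160 111 116 117 117]
 [181 181 179 183 186 183 179 178 177 160 108 115 116 118]
 [181 181 178 182 186 180 178 177 175 159 109 113 118 117]
 [180 183 180 181 174 175 175 176 175 180 175 153 128 117]
 [181 181 182 182 180 179 181 182 181 181 182 181 181 181]]
[0.57663488 0.16537324 0.062     ] [0.51913691 0.14311312 0.062     ]
```

Emit:
{"api": "servo_tool", "payload": {
  "commands": [
    {"dx": -12,"dy": -375,"dz": 20,"wx": 0,"wy": 0,"wz": 30,"gripper": 100},
    {"dx": -12,"dy": -375,"dz": 20,"wx": 0,"wy": 0,"wz": 30,"gripper": 100},
    {"dx": -12,"dy": -375,"dz": 20,"wx": 0,"wy": 0,"wz": 30,"gripper": 100},
    {"dx": -12,"dy": -375,"dz": 20,"wx": 0,"wy": 0,"wz": 30,"gripper": 100},
    {"dx": -12,"dy": -375,"dz": 20,"wx": 0,"wy": 0,"wz": 30,"gripper": 100},
    {"dx": -12,"dy": -375,"dz": 20,"wx": 0,"wy": 0,"wz": 30,"gripper": 100},
    {"dx": -12,"dy": -375,"dz": 20,"wx": 0,"wy": 0,"wz": 30,"gripper": 100},
    {"dx": -12,"dy": -375,"dz": 20,"wx": 0,"wy": 0,"wz": 30,"gripper": 100},
    {"dx": -12,"dy": -375,"dz": 20,"wx": 0,"wy": 0,"wz": 30,"gripper": 100},
    {"dx": -12,"dy": -375,"dz": 20,"wx": 0,"wy": 0,"wz": 30,"gripper": 100},
    {"dx": -12,"dy": -375,"dz": 20,"wx": 0,"wy": 0,"wz": 30,"gripper": 100}
  ]
}}

```text
t: 3.58
eef_pos: [0.5367, -0.2232, 0.2671]
eef_rot: [0.0, 0.9, 0.437, 0.0]
wrist_force: [0.2, -0.5, 0.7]
gripper_width: 1.002
grip_force: 0.0
```

```bash
python3 - <<'E'
from h import *
s=bot.observe();P=bot.camera_params("wrist");im=bot.read_camera("wrist");cv2.imwrite("pics/w3.png",im)
np.save("w3.npy",P,allow_pickle=True)
cv2.imwrite("pics/w3c.png",cv2.resize(im[30:270,150:470],None,fx=2.4,fy=2.4,interpolation=cv2.INTER_CUBIC))
print(s["t"],s["eef_pos"],s["eef_rot"],s["joint_pos"],px(P,(.5366,-.225,.1)))
E
```

```text
3.575 [ 0.53672981 -0.22319565  0.26706228] [9.07502672e-05 8.99605999e-01 4.36702438e-01 1.36381533e-04] [-5.25980870e-01  4.03964106e-01  1.21125835e+00  1.24921422e-04
  1.52606727e+00  1.40950205e-01] [314.64262855 173.76551383]
```

View pics/w3c.png

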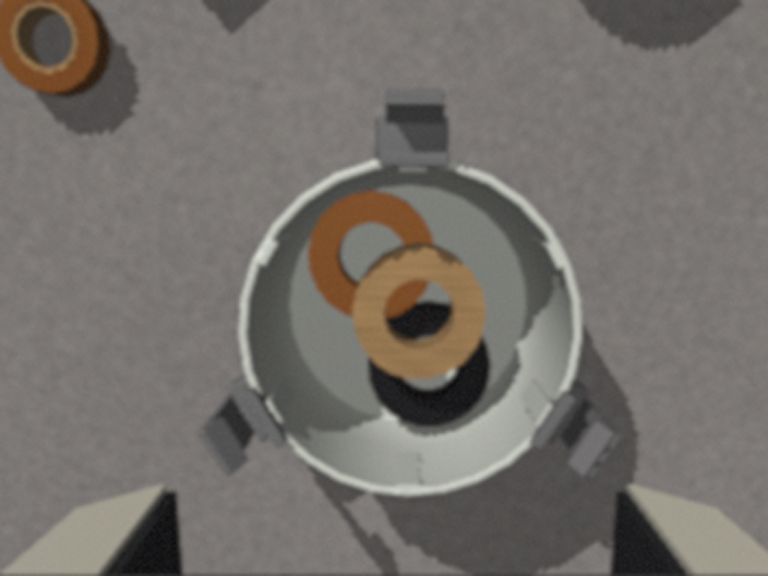

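The tub view shows the rim centred near crop (411,325), catches at (415,92), (217,453) and (598,455), mouth clear. Next is a rim fit for the tub's axis and catch directions for its yaw.

```bash
python3 - <<'E'
from h import *
P=np.load("w3.npy",allow_pickle=True).item();im=cv2.imread("pics/w3.png")
hsv=cv2.cvtColor(im,cv2.COLOR_BGR2HSV)
m=((hsv[...,2]>165)&(hsv[...,1]<40)).astype(np.uint8)
c0=px(P,(.5366,-.225,.1));c0=np.array([321.,165.])
# outermost white pixel per direction from centre
pts=[]
for a in np.radians(np.arange(0,360,3)):
    for r in np.arange(85,45,-.25):
        u,v=c0+r*np.array([np.cos(a),np.sin(a)])
        if 0<=int(round(v))<400 and m[int(round(v)),int(round(u))]: pts.append((u,v,r));break
pts=np.array(pts)
for z in(.09,.095,.1,.105,.11):
    w=np.array([ray(P,u,v,z)[:2] for u,v,_ in pts]);k=np.ones(len(w),bool)
    for _ in range(6):
        c,R=cfit(w[k]);d=abs(np.hypot(*(w-c).T)-R);k=d<.0015
    print(z,c.round(4),R.round(4),k.sum(),len(k))
for z in (.108,.116):
  for cc in[(415.5,92),(217.5,453.5),(598,455)]:
    u,v=150+cc[0]/2.4-.3,30+cc[1]/2.4-.3
    q=ray(P,u,v,z)[:2]-c;print(z,np.hypot(*q).round(4),np.degrees(np.arctan2(q[1],q[0])).round(2))
E
```

```text
0.09 [ 0.5437 -0.2263] 0.0798 96 104
0.095 [ 0.5442 -0.2255] 0.0787 96 104
0.1 [ 0.5447 -0.2247] 0.0776 96 104
0.105 [ 0.5452 -0.2239] 0.0766 96 104
0.11 [ 0.5457 -0.2231] 0.0755 97 104
0.108 0.1011 50.7
0.108 0.1053 174.3
0.108 0.1051 -71.14
0.116 0.1003 50.8
0.116 0.1023 173.55
0.116 0.1018 -70.48
```

```bash
python3 - <<'E'
from h import *
P=np.load("w3.npy",allow_pickle=True).item()
for z in (.108,.112,.116):
  q=np.array([ray(P,150+a/2.4-.3,30+b/2.4-.3,z)[:2] for a,b in[(415.5,92),(217.5,453.5),(598,455)]])
  for c in (cfit(q)[0],np.array([.5437,-.2263])):
    d=q-c;print(z,c.round(4),np.hypot(*d.T).round(4),(np.degrees(np.arctan2(d[:,1],d[:,0]))-[0,120,-120]).round(2))
E
```

```text
0.108 [ 0.5439 -0.2251] [0.1038 0.1038 0.1038] [50.63 53.1  50.15]
0.108 [ 0.5437 -0.2263] [0.1048 0.1037 0.1027] [50.96 52.43 50.5 ]
0.112 [ 0.5443 -0.2244] [0.1026 0.1026 0.1026] [50.63 53.1  50.15]
0.112 [ 0.5437 -0.2263] [0.1045 0.1022 0.1011] [51.   52.03 50.86]
0.116 [ 0.5448 -0.2238] [0.1014 0.1014 0.1014] [50.63 53.1  50.15]
0.116 [ 0.5437 -0.2263] [0.1041 0.1007 0.0995] [51.05 51.61 51.23]
```

The rim fit and catches agree: tub axis (0.5437, -0.2263), yaw 51.3°. The lid is at (0.547, 0.154), yaw 22.0°. Now I'll go back and grasp the bar, with the fingers closing along the lid's y.

Emit:
{"api": "servo_tool", "payload": {
  "commands": [
    {"dx": 10,"dy": 377,"dz": -20,"wx": 0,"wy": 0,"wz": -29.8,"gripper": 100},
    {"dx": 10,"dy": 377,"dz": -20,"wx": 0,"wy": 0,"wz": -29.8,"gripper": 100},
    {"dx": 10,"dy": 377,"dz": -20,"wx": 0,"wy": 0,"wz": -29.8,"gripper": 100},
    {"dx": 10,"dy": 377,"dz": -20,"wx": 0,"wy": 0,"wz": -29.8,"gripper": 100},
    {"dx": 10,"dy": 377,"dz": -20,"wx": 0,"wy": 0,"wz": -29.8,"gripper": 100},
    {"dx": 10,"dy": 377,"dz": -20,"wx": 0,"wy": 0,"wz": -29.8,"gripper": 100},
    {"dx": 10,"dy": 377,"dz": -20,"wx": 0,"wy": 0,"wz": -29.8,"gripper": 100},
    {"dx": 10,"dy": 377,"dz": -70,"wx": 0,"wy": 0,"wz": -29.8,"gripper": 70},
    {"dx": 10,"dy": 377,"dz": -120,"wx": 0,"wy": 0,"wz": -29.8,"gripper": 70},
    {"dx": 10,"dy": 377,"dz": -170,"wx": 0,"wy": 0,"wz": -29.8,"gripper": 70},
    {"dx": 10,"dy": 377,"dz": -205,"wx": 0,"wy": 0,"wz": -29.8,"gripper": 70},
    {"dx": 10,"dy": 377,"dz": -220,"wx": 0,"wy": 0,"wz": -29.8,"gripper": 70},
    {"dx": 10,"dy": 377,"dz": -228,"wx": 0,"wy": 0,"wz": -29.8,"gripper": 70},
    {"dx": 10,"dy": 377,"dz": -228,"wx": 0,"wy": 0,"wz": -29.8,"gripper": 70}
  ]
}}

```text
t: 5.38
eef_pos: [0.5471, 0.1525, 0.0396]
eef_rot: [0.0, 0.982, 0.19, 0.001]
wrist_force: [0.0, 0.0, -1.1]
gripper_width: 0.699
grip_force: 0.0
```

Emit:
{"api": "servo_tool", "payload": {
  "commands": [
    {"dx": 0,"dy": 0,"dz": 0,"wx": 0,"wy": 0,"wz": 0,"gripper": 5},
    {"dx": 0,"dy": 0,"dz": 0,"wx": 0,"wy": 0,"wz": 0,"gripper": 5},
    {"dx": 0,"dy": 0,"dz": 0,"wx": 0,"wy": 0,"wz": 0,"gripper": 5},
    {"dx": 0,"dy": 0,"dz": 0,"wx": 0,"wy": 0,"wz": 0,"gripper": 5},
    {"dx": 0,"dy": 0,"dz": 0,"wx": 0,"wy": 0,"wz": 0,"gripper": 5},
    {"dx": 0,"dy": 0,"dz": 0,"wx": 0,"wy": 0,"wz": 0,"gripper": 5}
  ],
  "grip_force": 30
}}

```text
t: 6.12
eef_pos: [0.5464, 0.1526, 0.0388]
eef_rot: [0.0, 0.982, 0.19, -0.0]
wrist_force: [-0.2, 0.3, 0.2]
gripper_width: 0.1
grip_force: 0.0
```

Width 0.1 with no grip force: the bar isn't between the pads as expected. I'll look.

```bash
python3 - <<'E'
from h import *
im=bot.read_camera("wrist");im2=bot.read_camera("scene");s=bot.observe()
print(s["t"],s["gripper_width"],s["grip_force"],s["wrist_force"])
a=cv2.resize(im,(480,300));b=cv2.resize(im2[180:330,280:480],(400,300),interpolation=cv2.INTER_CUBIC)
cv2.imwrite("pics/g1.png",np.vstack([im[:,:],cv2.copyMakeBorder(cv2.resize(im2[200:300,290:430],(280,200)),0,0,0,360,0)]))
E
```

```text
6.225 0.05720825314871518 0.0 [-0.14859157 -0.79332152  0.07115618]
```

View pics/g1.png

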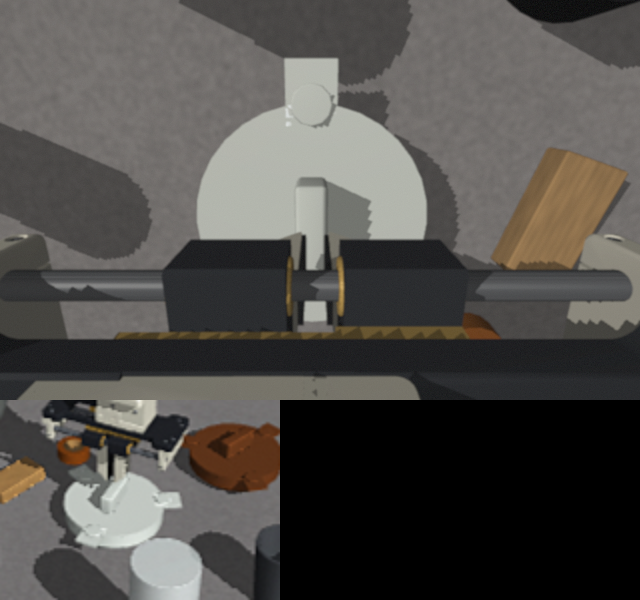

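```bash
python3 - <<'E'
from h import *
s=bot.observe();S=bot.camera_params("scene");W=bot.camera_params("wrist");im=cv2.imread("pics/g1.png")[:400]
print(s["eef_pos"],"tcp scene",px(S,s["eef_pos"]),"wrist",px(W,s["eef_pos"]))
for n,p in dict(barc=(.547,.154,.062),e1=(.575,.165,.062),e2=(.519,.143,.062)).items(): print(n,px(S,p),px(W,p))
g=cv2.cvtColor(im,cv2.COLOR_BGR2GRAY)
for v in (170,185,210,230,240,250,260,310,325): print(v,g[v,288:346:2])
i0=bot.read_camera("scene")
cv2.imwrite("pics/g2.png",cv2.resize(i0[195:280,300:410],None,fx=7,fy=7,interpolation=cv2.INTER_CUBIC))
E
```

```text
[0.54642999 0.15261837 0.03879986] tcp scene [345.82361921 248.77686214] wrist [313.28686495 225.32577305]
barc [346.18844823 242.89207187] [311.22153506 237.97824926]
e1 [341.78711914 248.94255902] [311.60376383 185.14727012]
e2 [350.43561311 237.05351358] [310.87088039 286.44511365]
170 [180 180 181 180 180 180 180 181 180 181 180 180 180 180 180 179 179 180
 180 179 180 179 178 180 179 181 179 181 181]
185 [179 179 181 178 157 142 136 134 133 133 132 129 129 129 129 129 126 121
  95  89 114 115 116 117 139 164 180 180 181]
210 [180 179 180 173 186 191 188 185 184 182 183 182 181 181 180 179 179 167
 135 100 108 114 118 113 116 117 115 115 116]
230 [180 179 179 175 183 191 184 183 185 183 181 181 179 179 176 176 177 167
 133 100 109 115 115 115 115 114 116 117 114]
240 [ 45  75 117 119 118 119 102  42  35 129 181 181 180 179 178 177 176 163
  86  24  64 114 119 118 116 111  60  47  48]
250 [ 28  49 107 118 116 114  70  29  29 129 179 180 178 177 176 174 175 160
  87  28  33 101 117 116 117 101  46  32  32]
260 [ 68  75  63 106 118  95  41  23  31 130 178 179 177 176 174 137 114 110
  64  29  29  41  77  80  92 107 106  72  33]
310 [ 78  70  59  69  63  38  28  31 128 177 178 178 178 179 178 178 178 178
 175 106  28  26  44  67  75 100 122 117  55]
325 [ 20  18  41  67  69  80  84  86 107 115 117 118 116 116 113 115 116 117
 118 105  86  85  73  69  66  44  32  39  46]
```

View pics/g2.png

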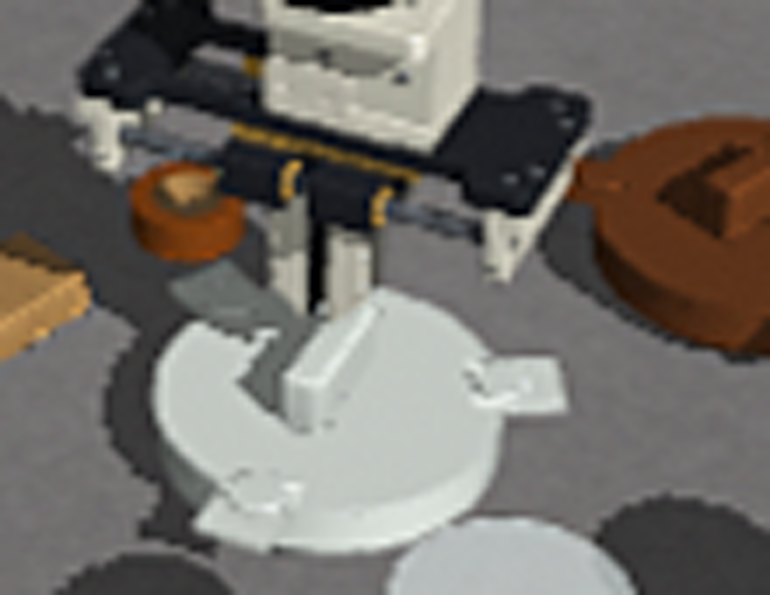

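```bash
python3 - <<'E'
from h import *
s=bot.observe();S=bot.camera_params("scene");e=s["eef_pos"]
from scipy.spatial.transform import Rotation as R
q=s["eef_rot"];r=R.from_quat([q[1],q[2],q[3],q[0]])
print("axis",r.apply([0,0,1]))
for z in (0,.01,.02,.03,.04):
  print(z,[ (7*(px(S,e+r.apply([0,y,-z]))-[300,195])).round() for y in(-.0025,.0025,-.02,.02)])
E
```

```text
axis [-7.57639219e-05 -1.33404374e-04 -9.99999988e-01]
0 [array([326., 378.]), array([315., 375.]), array([365., 390.]), array([277., 363.])]
0.01 [array([327., 360.]), array([316., 356.]), array([366., 372.]), array([277., 344.])]
0.02 [array([327., 341.]), array([316., 337.]), array([366., 353.]), array([278., 326.])]
0.03 [array([328., 322.]), array([317., 319.]), array([367., 334.]), array([278., 307.])]
0.04 [array([328., 303.]), array([317., 299.]), array([368., 315.]), array([278., 288.])]
```

The zoomed scene crop shows the fingers ending just above the bar (left tip at crop (290,310)). That is about 28 mm higher than the reported TCP, which is why they shut over the bar without touching it. The bar itself is where I measured it. I'll open, go 22 mm lower (tips then at or above 0.040, still clear of the lid face) and close again.

Emit:
{"api": "servo_tool", "payload": {
  "commands": [
    {"dx": 0,"dy": 0,"dz": 0,"wx": 0,"wy": 0,"wz": 0,"gripper": 55},
    {"dx": 0,"dy": 0,"dz": 0,"wx": 0,"wy": 0,"wz": 0,"gripper": 55},
    {"dx": 0,"dy": 0,"dz": 0,"wx": 0,"wy": 0,"wz": 0,"gripper": 55},
    {"dx": 0,"dy": 0,"dz": 0,"wx": 0,"wy": 0,"wz": 0,"gripper": 55},
    {"dx": 0,"dy": 0,"dz": 0,"wx": 0,"wy": 0,"wz": 0,"gripper": 55},
    {"dx": 0.6,"dy": 1.4,"dz": -8,"wx": 0,"wy": 0,"wz": 0,"gripper": 55},
    {"dx": 0.6,"dy": 1.4,"dz": -14,"wx": 0,"wy": 0,"wz": 0,"gripper": 55},
    {"dx": 0.6,"dy": 1.4,"dz": -18,"wx": 0,"wy": 0,"wz": 0,"gripper": 55},
    {"dx": 0.6,"dy": 1.4,"dz": -22,"wx": 0,"wy": 0,"wz": 0,"gripper": 55},
    {"dx": 0.6,"dy": 1.4,"dz": -22,"wx": 0,"wy": 0,"wz": 0,"gripper": 55}
  ]
}}

```text
t: 7.52
eef_pos: [0.5468, 0.154, 0.0164]
eef_rot: [0.0, 0.982, 0.19, -0.0]
wrist_force: [0.2, 0.2, -0.3]
gripper_width: 0.549
grip_force: 0.0
```

Emit:
{"api": "servo_tool", "payload": {
  "commands": [
    {"dx": 0,"dy": 0,"dz": 0,"wx": 0,"wy": 0,"wz": 0,"gripper": 5},
    {"dx": 0,"dy": 0,"dz": 0,"wx": 0,"wy": 0,"wz": 0,"gripper": 5},
    {"dx": 0,"dy": 0,"dz": 0,"wx": 0,"wy": 0,"wz": 0,"gripper": 5},
    {"dx": 0,"dy": 0,"dz": 0,"wx": 0,"wy": 0,"wz": 0,"gripper": 5},
    {"dx": 0,"dy": 0,"dz": 0,"wx": 0,"wy": 0,"wz": 0,"gripper": 5}
  ],
  "grip_force": 30
}}

```text
t: 8.15
eef_pos: [0.5471, 0.1541, 0.017]
eef_rot: [0.0, 0.982, 0.19, 0.0]
wrist_force: [-0.9, 0.3, 0.3]
gripper_width: 0.188
grip_force: 30.0
```

Gripped: width 0.188 is about 17 mm, at 30 N. Next I'll lift and carry to above the tub.

Emit:
{"api": "servo_tool", "payload": {
  "commands": [
    {"dx": 0,"dy": 0,"dz": 15,"wx": 0,"wy": 0,"wz": 0,"gripper": 5},
    {"dx": 0,"dy": 0,"dz": 50,"wx": 0,"wy": 0,"wz": 0,"gripper": 5},
    {"dx": 0,"dy": 0,"dz": 100,"wx": 0,"wy": 0,"wz": 0,"gripper": 5},
    {"dx": 0,"dy": 0,"dz": 140,"wx": 0,"wy": 0,"wz": 0,"gripper": 5},
    {"dx": 0,"dy": -40,"dz": 145,"wx": 0,"wy": 0,"wz": 3,"gripper": 5},
    {"dx": -1,"dy": -90,"dz": 145,"wx": 0,"wy": 0,"wz": 7,"gripper": 5},
    {"dx": -1,"dy": -140,"dz": 145,"wx": 0,"wy": 0,"wz": 11,"gripper": 5},
    {"dx": -2,"dy": -190,"dz": 145,"wx": 0,"wy": 0,"wz": 15,"gripper": 5},
    {"dx": -2,"dy": -240,"dz": 145,"wx": 0,"wy": 0,"wz": 19,"gripper": 5},
    {"dx": -3,"dy": -290,"dz": 145,"wx": 0,"wy": 0,"wz": 23,"gripper": 5},
    {"dx": -3,"dy": -335,"dz": 145,"wx": 0,"wy": 0,"wz": 27,"gripper": 5},
    {"dx": -3,"dy": -365,"dz": 145,"wx": 0,"wy": 0,"wz": 29.3,"gripper": 5},
    {"dx": -3.2,"dy": -380.3,"dz": 145,"wx": 0,"wy": 0,"wz": 29.3,"gripper": 5},
    {"dx": -3.2,"dy": -380.3,"dz": 145,"wx": 0,"wy": 0,"wz": 29.3,"gripper": 5},
    {"dx": -3.2,"dy": -380.3,"dz": 145,"wx": 0,"wy": 0,"wz": 29.3,"gripper": 5},
    {"dx": -3.2,"dy": -380.3,"dz": 145,"wx": 0,"wy": 0,"wz": 29.3,"gripper": 5}
  ]
}}

```text
t: 10.15
eef_pos: [0.544, -0.225, 0.162]
eef_rot: [-0.0, 0.902, 0.433, 0.0]
wrist_force: [-0.4, -0.5, -3.2]
gripper_width: 0.187
grip_force: 30.0
```

```bash
python3 - <<'E'
from h import *
s=bot.observe();P=bot.camera_params("wrist");im=bot.read_camera("wrist");t=bot.read_camera("top")
e=s["eef_pos"];print(s["t"],e,s["grip_force"],s["wrist_force"],s["gripper_width"])
# held lid pose: from the wrist picture (upper half) 
z=e[2]+.031-.014
try: print(lid(im,P,z,tuple(px(P,(e[0]+.03,e[1]+.04,z)).tolist())))
except Exception as x: print(x)
T=bot.camera_params("top")
print(px(T,(e[0],e[1],z)))
A=cv2.resize(im[0:260],None,fx=.9,fy=.9);B=cv2.resize(t[150:230,310:430],(480,320),interpolation=cv2.INTER_CUBIC)
B=cv2.copyMakeBorder(B,0,0,0,A.shape[1]-480,0);cv2.imwrite("pics/p1.png",np.vstack([A,B]))
E
```

```text
10.15 [ 0.54403985 -0.22499265  0.16201805] 29.99959409236908 [-0.40208365 -0.54261668 -3.24567314] 0.18739722052641658
(array([ 0.55857368, -0.20765316]), np.float64(0.07313402440748165), np.float64(0.0), np.float64(0.07692844857197591), np.int64(161))
[371.7799242  185.29505208]
```

View pics/p1.png

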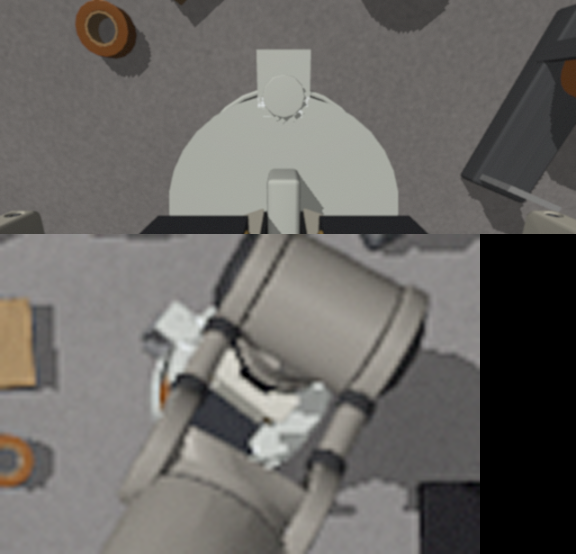

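The lid is held level with ear 1 pointing up at (284,70) in the picture, over its catch, and the tub's rim shows evenly either side of it. Lowering now.

Emit:
{"api": "servo_tool", "payload": {
  "commands": [
    {"dx": 0,"dy": 0,"dz": -20,"wx": 0,"wy": 0,"wz": 0,"gripper": 5},
    {"dx": 0,"dy": 0,"dz": -40,"wx": 0,"wy": 0,"wz": 0,"gripper": 5},
    {"dx": 0,"dy": 0,"dz": -50,"wx": 0,"wy": 0,"wz": 0,"gripper": 5},
    {"dx": 0,"dy": 0,"dz": -55,"wx": 0,"wy": 0,"wz": 0,"gripper": 5},
    {"dx": 0,"dy": 0,"dz": -57,"wx": 0,"wy": 0,"wz": 0,"gripper": 5},
    {"dx": 0,"dy": 0,"dz": -57,"wx": 0,"wy": 0,"wz": 0,"gripper": 5}
  ]
}}

```text
t: 11.0
eef_pos: [0.5441, -0.2264, 0.1053]
eef_rot: [0.0, 0.902, 0.432, 0.0]
wrist_force: [0.6, 1.0, -2.2]
gripper_width: 0.188
grip_force: 30.0
```

Emit:
{"api": "servo_tool", "payload": {
  "commands": [
    {"dx": 0,"dy": 0,"dz": -2,"wx": 0,"wy": 0,"wz": 0,"gripper": 5},
    {"dx": 0,"dy": 0,"dz": -2,"wx": 0,"wy": 0,"wz": 0,"gripper": 5}
  ]
}}

```text
t: 11.25
eef_pos: [0.5439, -0.2263, 0.1029]
eef_rot: [0.0, 0.902, 0.432, 0.0]
wrist_force: [-0.3, -0.0, -2.2]
gripper_width: 0.186
grip_force: 30.0
```

Emit:
{"api": "servo_tool", "payload": {
  "commands": [
    {"dx": 0,"dy": 0,"dz": -2,"wx": 0,"wy": 0,"wz": 0,"gripper": 5},
    {"dx": 0,"dy": 0,"dz": -2,"wx": 0,"wy": 0,"wz": 0,"gripper": 5}
  ]
}}

```text
t: 11.5
eef_pos: [0.544, -0.2263, 0.101]
eef_rot: [0.0, 0.902, 0.432, 0.0]
wrist_force: [-0.4, 0.3, 0.2]
gripper_width: 0.188
grip_force: 30.0
```

The catches now carry the lid, since the weight is off the wrist. Release, rise, and shut the fingers over ear 1's pad. The tool's y is already tangential there.

Emit:
{"api": "servo_tool", "payload": {
  "commands": [
    {"dx": 0,"dy": 0,"dz": -0.5,"wx": 0,"wy": 0,"wz": 0,"gripper": 40},
    {"dx": 0,"dy": 0,"dz": -0.5,"wx": 0,"wy": 0,"wz": 0,"gripper": 40},
    {"dx": 0,"dy": 0,"dz": -0.5,"wx": 0,"wy": 0,"wz": 0,"gripper": 40},
    {"dx": 0,"dy": 0,"dz": 20,"wx": 0,"wy": 0,"wz": 0,"gripper": 40},
    {"dx": 0,"dy": 0,"dz": 45,"wx": 0,"wy": 0,"wz": 0,"gripper": 40},
    {"dx": 0,"dy": 0,"dz": 45,"wx": 0,"wy": 0,"wz": 0,"gripper": 0},
    {"dx": 45,"dy": 56.2,"dz": 45,"wx": 0,"wy": 0,"wz": 0,"gripper": 0},
    {"dx": 45,"dy": 56.2,"dz": 30,"wx": 0,"wy": 0,"wz": 0,"gripper": 0},
    {"dx": 45,"dy": 56.2,"dz": 15,"wx": 0,"wy": 0,"wz": 0,"gripper": 0},
    {"dx": 45,"dy": 56.2,"dz": 3,"wx": 0,"wy": 0,"wz": 0,"gripper": 0},
    {"dx": 45,"dy": 56.2,"dz": 3,"wx": 0,"wy": 0,"wz": 0,"gripper": 0}
  ],
  "grip_force": 20
}}

```text
t: 12.88
eef_pos: [0.5874, -0.1707, 0.1022]
eef_rot: [-0.001, 0.902, 0.431, -0.001]
wrist_force: [0.6, -0.8, 0.2]
gripper_width: 0.0
grip_force: 0.0
```

```bash
python3 - <<'E'
from h import *
s=bot.observe();P=bot.camera_params("wrist");im=bot.read_camera("wrist");cv2.imwrite("pics/q1.png",im)
print(s["t"],s["eef_pos"],s["wrist_force"],s["gripper_width"])
S=bot.camera_params("scene");im2=bot.read_camera("scene");cv2.imwrite("pics/s1.png",im2)
# white-lid blob pose in scene at z=.117
print(lid(im2,S,.117,tuple(px(S,(.5437,-.2263,.117)).tolist())))
E
```

```text
12.875 [ 0.58743774 -0.17072508  0.10220658] [ 0.55635376 -0.78091228  0.15838844] 3.751869424026351e-06
(array([ 0.57749699, -0.16982438]), np.float64(0.07337406115992587), np.float64(-49.927748766354426), np.float64(0.20695886824971363), np.int64(22))
```

Emit:
{"api": "servo_tool", "payload": {
  "commands": [
    {"dx": 0,"dy": 0,"dz": -4,"wx": 0,"wy": 0,"wz": 0,"gripper": 0},
    {"dx": 0,"dy": 0,"dz": -8,"wx": 0,"wy": 0,"wz": 0,"gripper": 0},
    {"dx": 0,"dy": 0,"dz": -8,"wx": 0,"wy": 0,"wz": 0,"gripper": 0}
  ]
}}

```text
t: 13.35
eef_pos: [0.5886, -0.17, 0.0955]
eef_rot: [-0.0, 0.902, 0.432, -0.0]
wrist_force: [0.6, -0.9, 0.5]
gripper_width: 0.003
grip_force: 0.0
```

Emit:
{"api": "servo_tool", "payload": {
  "commands": [
    {"dx": 0,"dy": 0,"dz": -2,"wx": 0,"wy": 0,"wz": 0,"gripper": 0},
    {"dx": 0,"dy": 0,"dz": -4,"wx": 0,"wy": 0,"wz": 0,"gripper": 0}
  ]
}}

```text
t: 13.6
eef_pos: [0.5889, -0.1701, 0.0918]
eef_rot: [0.0, 0.902, 0.432, 0.0]
wrist_force: [-0.1, -0.1, -0.0]
gripper_width: 0.005
grip_force: 0.0
```

Emit:
{"api": "servo_tool", "payload": {
  "commands": [
    {"dx": 0,"dy": 0,"dz": -2,"wx": 0,"wy": 0,"wz": 0,"gripper": 0},
    {"dx": 0,"dy": 0,"dz": -2,"wx": 0,"wy": 0,"wz": 0,"gripper": 0}
  ]
}}

```text
t: 13.85
eef_pos: [0.5887, -0.17, 0.0896]
eef_rot: [-0.0, 0.902, 0.432, -0.0]
wrist_force: [0.3, 0.4, 0.2]
gripper_width: 0.003
grip_force: 0.0
```

Emit:
{"api": "servo_tool", "payload": {
  "commands": [
    {"dx": 0,"dy": 0,"dz": -2,"wx": 0,"wy": 0,"wz": 0,"gripper": 0},
    {"dx": 0,"dy": 0,"dz": -2,"wx": 0,"wy": 0,"wz": 0,"gripper": 0}
  ]
}}

```text
t: 14.1
eef_pos: [0.5887, -0.17, 0.0877]
eef_rot: [-0.0, 0.902, 0.432, -0.0]
wrist_force: [0.7, 0.9, -0.2]
gripper_width: 0.005
grip_force: 0.0
```

Emit:
{"api": "servo_tool", "payload": {
  "commands": [
    {"dx": 0,"dy": 0,"dz": -2,"wx": 0,"wy": 0,"wz": 0,"gripper": 0},
    {"dx": 0,"dy": 0,"dz": -2,"wx": 0,"wy": 0,"wz": 0,"gripper": 0}
  ]
}}

```text
t: 14.35
eef_pos: [0.5888, -0.17, 0.0857]
eef_rot: [-0.0, 0.902, 0.432, -0.0]
wrist_force: [-0.4, -0.6, 0.2]
gripper_width: 0.006
grip_force: 0.0
```

Emit:
{"api": "servo_tool", "payload": {
  "commands": [
    {"dx": 0,"dy": 0,"dz": -2,"wx": 0,"wy": 0,"wz": 0,"gripper": 0},
    {"dx": 0,"dy": 0,"dz": -2,"wx": 0,"wy": 0,"wz": 0,"gripper": 0}
  ]
}}

```text
t: 14.6
eef_pos: [0.5887, -0.17, 0.0836]
eef_rot: [-0.0, 0.902, 0.432, -0.0]
wrist_force: [0.6, 0.2, 0.1]
gripper_width: 0.003
grip_force: 0.0
```

Emit:
{"api": "servo_tool", "payload": {
  "commands": [
    {"dx": 0,"dy": 0,"dz": -2,"wx": 0,"wy": 0,"wz": 0,"gripper": 0},
    {"dx": 0,"dy": 0,"dz": -2,"wx": 0,"wy": 0,"wz": 0,"gripper": 0}
  ]
}}

```text
t: 14.85
eef_pos: [0.5888, -0.17, 0.0817]
eef_rot: [-0.0, 0.902, 0.432, -0.0]
wrist_force: [-0.4, -0.6, 0.3]
gripper_width: 0.007
grip_force: 0.0
```

Emit:
{"api": "servo_tool", "payload": {
  "commands": [
    {"dx": 2.5,"dy": 3.1,"dz": 0,"wx": 0,"wy": 0,"wz": 0,"gripper": 0},
    {"dx": 2.5,"dy": 3.1,"dz": -2,"wx": 0,"wy": 0,"wz": 0,"gripper": 0},
    {"dx": 2.5,"dy": 3.1,"dz": -2,"wx": 0,"wy": 0,"wz": 0,"gripper": 0}
  ]
}}

```text
t: 15.22
eef_pos: [0.5918, -0.1668, 0.0802]
eef_rot: [0.0, 0.902, 0.432, 0.0]
wrist_force: [0.9, 0.8, 3.1]
gripper_width: 0.004
grip_force: 1.3
```

Emit:
{"api": "servo_tool", "payload": {
  "commands": [
    {"dx": 0,"dy": 0,"dz": -2,"wx": 0,"wy": 0,"wz": 0,"gripper": 0},
    {"dx": 0,"dy": 0,"dz": -2,"wx": 0,"wy": 0,"wz": 0,"gripper": 0}
  ]
}}

```text
t: 15.48
eef_pos: [0.592, -0.1669, 0.0789]
eef_rot: [0.001, 0.902, 0.432, 0.001]
wrist_force: [0.3, 0.8, 7.0]
gripper_width: 0.006
grip_force: 3.5
```

Emit:
{"api": "servo_tool", "payload": {
  "commands": [
    {"dx": 0,"dy": 0,"dz": -2,"wx": 0,"wy": 0,"wz": 0,"gripper": 0},
    {"dx": 0,"dy": 0,"dz": -2,"wx": 0,"wy": 0,"wz": 0,"gripper": 0}
  ]
}}

```text
t: 15.72
eef_pos: [0.5923, -0.167, 0.0777]
eef_rot: [0.001, 0.902, 0.432, 0.001]
wrist_force: [-1.9, 2.8, 11.1]
gripper_width: 0.007
grip_force: 5.6
```

Contact came at TCP 0.081 and the load is building: 11 N at 0.0777. I'll press on in small steps.

Emit:
{"api": "servo_tool", "payload": {
  "commands": [
    {"dx": 0,"dy": 0,"dz": -2,"wx": 0,"wy": 0,"wz": 0,"gripper": 0},
    {"dx": 0,"dy": 0,"dz": -2,"wx": 0,"wy": 0,"wz": 0,"gripper": 0}
  ]
}}

```text
t: 15.98
eef_pos: [0.591, -0.167, 0.0736]
eef_rot: [-0.0, 0.902, 0.432, -0.0]
wrist_force: [-0.2, -0.8, -0.4]
gripper_width: 0.007
grip_force: 0.0
```

Emit:
{"api": "servo_tool", "payload": {
  "commands": [
    {"dx": 0,"dy": 0,"dz": -2,"wx": 0,"wy": 0,"wz": 0,"gripper": 0},
    {"dx": 0,"dy": 0,"dz": -2,"wx": 0,"wy": 0,"wz": 0,"gripper": 0}
  ]
}}

```text
t: 16.23
eef_pos: [0.5911, -0.167, 0.0713]
eef_rot: [-0.0, 0.902, 0.432, -0.0]
wrist_force: [-0.5, -1.0, 0.2]
gripper_width: 0.004
grip_force: 0.0
```

Emit:
{"api": "servo_tool", "payload": {
  "commands": [
    {"dx": 0,"dy": 0,"dz": -2,"wx": 0,"wy": 0,"wz": 0,"gripper": 0},
    {"dx": 0,"dy": 0,"dz": -2,"wx": 0,"wy": 0,"wz": 0,"gripper": 0}
  ]
}}

```text
t: 16.48
eef_pos: [0.5914, -0.1671, 0.0706]
eef_rot: [0.0, 0.902, 0.432, 0.0]
wrist_force: [-2.6, 0.6, 5.8]
gripper_width: 0.004
grip_force: 2.7
```

Emit:
{"api": "servo_tool", "payload": {
  "commands": [
    {"dx": 0,"dy": 0,"dz": -1,"wx": 0,"wy": 0,"wz": 0,"gripper": 0},
    {"dx": 0,"dy": 0,"dz": -1,"wx": 0,"wy": 0,"wz": 0,"gripper": 0}
  ]
}}

```text
t: 16.73
eef_pos: [0.5916, -0.1671, 0.0703]
eef_rot: [0.001, 0.902, 0.432, 0.0]
wrist_force: [-3.3, 1.3, 10.7]
gripper_width: 0.003
grip_force: 4.8
```

```bash
python3 - <<'E'
from h import *
s=bot.observe();P=bot.camera_params("wrist");im=bot.read_camera("wrist");cv2.imwrite("pics/q2.png",im)
print(s["t"],s["eef_pos"],s["wrist_force"])
S=bot.camera_params("scene");im2=bot.read_camera("scene");cv2.imwrite("pics/s2.png",im2)
# compact luminance map of the upper wrist picture (ear1 area) before/after
for f in("q1","q2"):
    g=cv2.cvtColor(cv2.imread(f"pics/{f}.png"),cv2.COLOR_BGR2GRAY)
    print(f);print("\n".join(" ".join(f"{x//10:2d}" for x in r) for r in cv2.resize(g[60:236,200:430],(46,22),interpolation=cv2.INTER_AREA)))
E
```

```text
16.725 [ 0.59156124 -0.16708964  0.07029703] [-3.32736733  1.26895677 10.70370318]
q1
 7  7  7  7  7  7  8  8  9 11 12 12 12 12 12 12 12 12 12 12 12 12 11 12 12 12 12 12 12 12 12 12 12 12 12 12 12 12 12 12 12 11  8  7  7  8
 7  7  7  8  7  7  8  8 11 12 12 12 12 12 12 12 12 12 12 12 12 12 12 12 12 12 12 12 12 12 11 12 12 12 12 12 12 12 12 12 12 12 11  8  7  7
 8  7  7  7  8  8 10 12 12 12 12 12 12 12 12 12 12 12 12 12 12 12 12 12 11 12 12 12 12 11 12 12 12 12 12 12 12 12 12 12 12 12 11 10  8  7
 7  7  8  8 10 12 12 12 12 12 12 12 12 12 12 12 12 12 12 12 11 11 12 12 12 12 12 12 12 12 12 12 12 11 11 12 11 12 12 12 12 12 12 11 10  8
 8  8  9 11 12 12 12 12 12 12 12 12 12 12 12 12 12 12 12 12 12 12 12 12 12 12 12 12 11 11 12 11 11 12 12 12 11 12 12 12 12 12 12 12 12 11
10 11 12 12 12 12 12 12 12 12 12 12 12 12 12 12 12 12 12 12 12 12 12 11 12 12 12 12 12 11 11 12 12 11 12 12 12 12 12 11 11 12 12 11 12 12
12 12 12 12 12 12 12 12 12 12 12 12 12 12 12 12 12 12 12 12 12 12 12 12 12 12 12 12 12 12 12 12 12 12 12 12 12 12 12 12 11 11 12 12 12 12
12 12 12 12 12 12 12 12 12 12 12 12 12 12 12 12 
[... 4360 characters left out ...]
2 12 12 12
12 12 12 12 12 12 12 12 12 12 12 12 12 12 12 12 12 10 10 10 10 10 10 10 10 10 10  8 11 12 12 12 12 12 12 11 11 12 11 12 12 12 12 12 12 12
12 12 12 12 12 12 12 12 12 12 12 12 12 12 13 14 14 12 10 10 10 10 10 10 10 10 10  9  8  9 10 11 12 12 12 12 12 12 11 12 12 12 12 12 11 11
12 12 12 12 12 12 12 12 12 12 12 13 15 15 16 16 16 14  6  6  6  6  6  6  6  6  6  8 12  9  8  8 11 11 12 12 12 12 12 12 12 12 12 12 12 12
12 12 12 12 12 12 12 12 12 14 15 16 16 16 16 16 16 18 18 15 12 11 12 11 12 11 12 12 15 10  8  8 10 12 11 11 11 12 12 12 12 12 12 12 12 12
12 12 12 12 12 12 12 13 15 16 16 16 16 16 16 16 16 17 20 20 18 16 17 16 17 17 19 19 19 10  8  8  8 11 12 11 10 10 11 12 12 12 12 12 11 12
```

The brightness maps show ear 1 now under the lip: the dark catch face and its shadow cover the ear, where before the ear lay over the slope. The stop is hard at 0.0705. I'll rise, go to ear 2 (tool turned -60°) and press it.

Emit:
{"api": "servo_tool", "payload": {
  "commands": [
    {"dx": 0,"dy": 0,"dz": 20,"wx": 0,"wy": 0,"wz": 0,"gripper": 0},
    {"dx": 0,"dy": 0,"dz": 58,"wx": 0,"wy": 0,"wz": 0,"gripper": 0},
    {"dx": -60,"dy": -24,"dz": 60,"wx": 0,"wy": 0,"wz": -20,"gripper": 0},
    {"dx": -110,"dy": -44,"dz": 60,"wx": 0,"wy": 0,"wz": -40,"gripper": 0},
    {"dx": -122.6,"dy": -47.8,"dz": 60,"wx": 0,"wy": 0,"wz": -60,"gripper": 0},
    {"dx": -122.6,"dy": -47.8,"dz": 60,"wx": 0,"wy": 0,"wz": -60,"gripper": 0},
    {"dx": -122.6,"dy": -47.8,"dz": 50,"wx": 0,"wy": 0,"wz": -60,"gripper": 0},
    {"dx": -122.6,"dy": -47.8,"dz": 35,"wx": 0,"wy": 0,"wz": -60,"gripper": 0},
    {"dx": -122.6,"dy": -47.8,"dz": 22,"wx": 0,"wy": 0,"wz": -60,"gripper": 0},
    {"dx": -122.6,"dy": -47.8,"dz": 20,"wx": 0,"wy": 0,"wz": -60,"gripper": 0},
    {"dx": -122.6,"dy": -47.8,"dz": 20,"wx": 0,"wy": 0,"wz": -60,"gripper": 0}
  ]
}}

```text
t: 18.2
eef_pos: [0.4689, -0.2148, 0.0889]
eef_rot: [0.0, 0.997, -0.076, -0.0]
wrist_force: [0.3, -0.5, 1.6]
gripper_width: 0.007
grip_force: 0.0
```

Emit:
{"api": "servo_tool", "payload": {
  "commands": [
    {"dx": 0,"dy": 0,"dz": -2,"wx": 0,"wy": 0,"wz": 0,"gripper": 0},
    {"dx": 0,"dy": 0,"dz": -4,"wx": 0,"wy": 0,"wz": 0,"gripper": 0}
  ]
}}

```text
t: 18.45
eef_pos: [0.469, -0.2149, 0.0851]
eef_rot: [0.0, 0.997, -0.077, 0.0]
wrist_force: [-0.5, -0.3, 0.4]
gripper_width: 0.003
grip_force: 0.0
```

Emit:
{"api": "servo_tool", "payload": {
  "commands": [
    {"dx": 0,"dy": 0,"dz": -2,"wx": 0,"wy": 0,"wz": 0,"gripper": 0},
    {"dx": 0,"dy": 0,"dz": -4,"wx": 0,"wy": 0,"wz": 0,"gripper": 0}
  ]
}}

```text
t: 18.7
eef_pos: [0.4688, -0.2148, 0.0808]
eef_rot: [0.0, 0.997, -0.077, 0.0]
wrist_force: [-1.0, 0.6, 1.4]
gripper_width: 0.004
grip_force: 0.7
```

Emit:
{"api": "servo_tool", "payload": {
  "commands": [
    {"dx": 0,"dy": 0,"dz": -2,"wx": 0,"wy": 0,"wz": 0,"gripper": 0},
    {"dx": 0,"dy": 0,"dz": -2,"wx": 0,"wy": 0,"wz": 0,"gripper": 0}
  ]
}}

```text
t: 18.95
eef_pos: [0.469, -0.2147, 0.0792]
eef_rot: [0.0, 0.997, -0.077, 0.0]
wrist_force: [-0.5, 0.9, 3.9]
gripper_width: 0.006
grip_force: 2.0
```

Emit:
{"api": "servo_tool", "payload": {
  "commands": [
    {"dx": 0,"dy": 0,"dz": -2,"wx": 0,"wy": 0,"wz": 0,"gripper": 0},
    {"dx": 0,"dy": 0,"dz": -2,"wx": 0,"wy": 0,"wz": 0,"gripper": 0}
  ]
}}

```text
t: 19.2
eef_pos: [0.4692, -0.2146, 0.0775]
eef_rot: [0.0, 0.997, -0.077, 0.001]
wrist_force: [-1.5, 3.1, 6.4]
gripper_width: 0.01
grip_force: 3.5
```

Emit:
{"api": "servo_tool", "payload": {
  "commands": [
    {"dx": 0,"dy": 0,"dz": -2,"wx": 0,"wy": 0,"wz": 0,"gripper": 0},
    {"dx": 0,"dy": 0,"dz": -2,"wx": 0,"wy": 0,"wz": 0,"gripper": 0}
  ]
}}

```text
t: 19.45
eef_pos: [0.469, -0.2148, 0.0752]
eef_rot: [0.0, 0.997, -0.077, 0.0]
wrist_force: [0.0, -0.2, 0.5]
gripper_width: 0.004
grip_force: 0.0
```

Emit:
{"api": "servo_tool", "payload": {
  "commands": [
    {"dx": 0,"dy": 0,"dz": -1.5,"wx": 0,"wy": 0,"wz": 0,"gripper": 0},
    {"dx": 0,"dy": 0,"dz": -1.5,"wx": 0,"wy": 0,"wz": 0,"gripper": 0}
  ]
}}

```text
t: 19.7
eef_pos: [0.4689, -0.2148, 0.0733]
eef_rot: [0.0, 0.997, -0.077, 0.0]
wrist_force: [0.3, 2.3, 3.3]
gripper_width: 0.005
grip_force: 1.9
```

Emit:
{"api": "servo_tool", "payload": {
  "commands": [
    {"dx": 0,"dy": 0,"dz": -1.5,"wx": 0,"wy": 0,"wz": 0,"gripper": 0},
    {"dx": 0,"dy": 0,"dz": -1.5,"wx": 0,"wy": 0,"wz": 0,"gripper": 0}
  ]
}}

```text
t: 19.95
eef_pos: [0.4686, -0.2148, 0.0715]
eef_rot: [-0.0, 0.997, -0.077, -0.0]
wrist_force: [0.0, 0.8, 0.7]
gripper_width: 0.002
grip_force: 0.3
```

Emit:
{"api": "servo_tool", "payload": {
  "commands": [
    {"dx": 0,"dy": 0,"dz": -1.5,"wx": 0,"wy": 0,"wz": 0,"gripper": 0},
    {"dx": 0,"dy": 0,"dz": -1.5,"wx": 0,"wy": 0,"wz": 0,"gripper": 0}
  ]
}}

```text
t: 20.2
eef_pos: [0.4686, -0.2148, 0.07]
eef_rot: [-0.0, 0.997, -0.077, -0.0]
wrist_force: [-0.7, 0.2, 0.8]
gripper_width: 0.004
grip_force: 0.3
```

Emit:
{"api": "servo_tool", "payload": {
  "commands": [
    {"dx": 0,"dy": 0,"dz": -1.5,"wx": 0,"wy": 0,"wz": 0,"gripper": 0},
    {"dx": 0,"dy": 0,"dz": -1.5,"wx": 0,"wy": 0,"wz": 0,"gripper": 0}
  ]
}}

```text
t: 20.45
eef_pos: [0.4687, -0.2149, 0.0693]
eef_rot: [0.0, 0.997, -0.077, 0.0]
wrist_force: [-3.4, 0.4, 6.0]
gripper_width: 0.006
grip_force: 3.3
```

Emit:
{"api": "servo_tool", "payload": {
  "commands": [
    {"dx": 0,"dy": 0,"dz": -1,"wx": 0,"wy": 0,"wz": 0,"gripper": 0},
    {"dx": 0,"dy": 0,"dz": -1,"wx": 0,"wy": 0,"wz": 0,"gripper": 0}
  ]
}}

```text
t: 20.7
eef_pos: [0.4688, -0.215, 0.069]
eef_rot: [0.0, 0.997, -0.077, 0.0]
wrist_force: [-4.5, 1.2, 12.0]
gripper_width: 0.004
grip_force: 6.3
```

```bash
cat >> h.py <<'E'
def cmap(f,u0=250,u1=370,v0=100,v1=238,w=24,h=28):
    g=cv2.cvtColor(cv2.imread(f"pics/{f}.png"),cv2.COLOR_BGR2GRAY)
    print(f);print("\n".join(" ".join(f"{x//10:2d}" for x in r) for r in cv2.resize(g[v0:v1,u0:u1],(w,h),interpolation=cv2.INTER_AREA)))
E
python3 - <<'E'
from h import *
cv2.imwrite("pics/q3.png",bot.read_camera("wrist"))
cmap("q2",v0=150,h=20);cmap("q3",v0=150,h=20)
E
```

```text
q2
12 12 12 12 12 12 12 12 12 12 12 12 12 12 12 12 11 12 12 12 12 12 12 12
12 12 12 12 12 12 12 12 12 12 12 12 12 12 12 12 12 12 12 12 12 12 12 12
12 12 12 12 12 12 12 12 12 12 12 12 12 12 12 12 12 12 12 12 12 12 12 12
12 12 12 12 12 12 12 12 12 12 12 12 12 12 12 12 12 12 12 12 12 12 12 12
12 12 12 12 12 12 12 12 12 12 12 12 12 12 12 12 12 12 12 12 12 12 12 12
12 12 12 12 12 12 12 12 12 10  9 10  9  9  9 10 11 12 12 12 12 12 12 12
12 12 12 12 12 12 12 12 12  8  8  8  8  8  8  8  9 12 12 12 12 11 12 12
12 12 12 12 12 12 12 11  9  8  8  8  8  8  8  8  8  9 12 12 12 12 12 12
12 12 12 12 12 12 12 11  9  8  8  8  8  8  8  8  8  6 11 12 12 12 12 12
12 12 12 12 12 12 12 11  9  8  8  8  8  8  8  8  8  7 11 11 12 12 12 12
12 12 12 12 12 12 12 10  8  8  8  8  8  8  8  8  8  7 11 11 12 12 12 12
12 12 12 12 12 12 12 10 10 10 10 10 10 10 10 10 10  8 11 12 12 12 12 12
12 12 12 12 12 12 13 11 10 10 10 10 10 10 10 10 10  8 10 11 12 12 12 12
12 12 12 12 14 15 15 13 11 11 11 10 11 11 10 10 10  9  8  8  9 11 12 12
12 12 13 15 15 15 15 13  7  7  7  7  7  7  7  7  7  8 11  9  8  8 11 12
12 14 16 16 16 16
[... 1085 characters left out ...]
8 18 18 18 14 11 11 11 11 11 11 11 11 11 11 11 11 11
18 18 18 18 18 18 18 18 18 18 15 11 11 11 11 11 11 11 11 11 11 11 11 11
18 18 18 18 18 18 18 18 18 18 16 11 11 11 11 11 11 11 11 11 11 11 11 11
18 18 18 18 18 18 18 18 18 18 17 11 11 11 11 11 11 11 11 11 11 11 11 11
18 18 18 18 18 18 18 18 18 18 18 12 11 11 11 11 11 11 11 11 11 11 11 11
18 18 18 18 18 18 18 18 18 18 18 14 11 11 11 11 11 11 11 11 11 11 11 11
18 18 18 18 18 18 18 18 18 18 16 12 10 10 10 11 11 11 11 11 11 11 11 11
17 18 18 18 18 18 18 18 18 15 11 11 11 11 10 10 11 11 11 11 11 11 11 11
17 17 18 18 18 18 18 18 17 15 11 10 11 11 10 10 10 11 11 11 11 11 11 11
13 16 17 17 17 18 18 18 17 12  8  8  6  6  7  8  9 10 11 11 11 11 11 11
```

Ear 2 sits against a hard stop at 0.069. Ear 3 next; turning another -60° puts the camera on the outer side there.

Emit:
{"api": "servo_tool", "payload": {
  "commands": [
    {"dx": 0,"dy": 0,"dz": 20,"wx": 0,"wy": 0,"wz": 0,"gripper": 0},
    {"dx": 0,"dy": 0,"dz": 58,"wx": 0,"wy": 0,"wz": 0,"gripper": 0},
    {"dx": 40,"dy": -32,"dz": 62,"wx": 0,"wy": 0,"wz": -15,"gripper": 0},
    {"dx": 80,"dy": -64,"dz": 62,"wx": 0,"wy": 0,"wz": -30,"gripper": 0},
    {"dx": 102.7,"dy": -82.3,"dz": 62,"wx": 0,"wy": 0,"wz": -60,"gripper": 0},
    {"dx": 102.7,"dy": -82.3,"dz": 62,"wx": 0,"wy": 0,"wz": -60,"gripper": 0},
    {"dx": 102.7,"dy": -82.3,"dz": 50,"wx": 0,"wy": 0,"wz": -60,"gripper": 0},
    {"dx": 102.7,"dy": -82.3,"dz": 35,"wx": 0,"wy": 0,"wz": -60,"gripper": 0},
    {"dx": 102.7,"dy": -82.3,"dz": 22,"wx": 0,"wy": 0,"wz": -60,"gripper": 0},
    {"dx": 102.7,"dy": -82.3,"dz": 20,"wx": 0,"wy": 0,"wz": -60,"gripper": 0},
    {"dx": 102.7,"dy": -82.3,"dz": 20,"wx": 0,"wy": 0,"wz": -60,"gripper": 0}
  ]
}}

```text
t: 22.12
eef_pos: [0.5716, -0.2972, 0.088]
eef_rot: [0.0, 0.825, -0.565, 0.0]
wrist_force: [-0.0, -0.2, -0.5]
gripper_width: 0.003
grip_force: 0.0
```

Emit:
{"api": "servo_tool", "payload": {
  "commands": [
    {"dx": 0,"dy": 0,"dz": -2,"wx": 0,"wy": 0,"wz": 0,"gripper": 0},
    {"dx": 0,"dy": 0,"dz": -4,"wx": 0,"wy": 0,"wz": 0,"gripper": 0}
  ]
}}

```text
t: 22.38
eef_pos: [0.5717, -0.2972, 0.0842]
eef_rot: [0.0, 0.825, -0.565, 0.0]
wrist_force: [0.7, -0.2, -0.5]
gripper_width: 0.006
grip_force: 0.0
```

Emit:
{"api": "servo_tool", "payload": {
  "commands": [
    {"dx": 0,"dy": 0,"dz": -2,"wx": 0,"wy": 0,"wz": 0,"gripper": 0},
    {"dx": 0,"dy": 0,"dz": -4,"wx": 0,"wy": 0,"wz": 0,"gripper": 0}
  ]
}}

```text
t: 22.62
eef_pos: [0.5715, -0.2971, 0.0797]
eef_rot: [0.0, 0.825, -0.565, -0.0]
wrist_force: [0.6, 1.1, -0.4]
gripper_width: 0.004
grip_force: 0.0
```

Emit:
{"api": "servo_tool", "payload": {
  "commands": [
    {"dx": 0,"dy": 0,"dz": -2,"wx": 0,"wy": 0,"wz": 0,"gripper": 0},
    {"dx": 0,"dy": 0,"dz": -2,"wx": 0,"wy": 0,"wz": 0,"gripper": 0}
  ]
}}

```text
t: 22.88
eef_pos: [0.5715, -0.297, 0.078]
eef_rot: [0.0, 0.825, -0.565, 0.0]
wrist_force: [-0.4, 1.0, 1.6]
gripper_width: 0.005
grip_force: 0.8
```

Emit:
{"api": "servo_tool", "payload": {
  "commands": [
    {"dx": 0,"dy": 0,"dz": -2,"wx": 0,"wy": 0,"wz": 0,"gripper": 0},
    {"dx": 0,"dy": 0,"dz": -2,"wx": 0,"wy": 0,"wz": 0,"gripper": 0}
  ]
}}

```text
t: 23.12
eef_pos: [0.5718, -0.297, 0.0767]
eef_rot: [-0.0, 0.825, -0.565, 0.0]
wrist_force: [-1.7, 2.2, 5.6]
gripper_width: 0.004
grip_force: 2.8
```

Emit:
{"api": "servo_tool", "payload": {
  "commands": [
    {"dx": 0,"dy": 0,"dz": -2,"wx": 0,"wy": 0,"wz": 0,"gripper": 0},
    {"dx": 0,"dy": 0,"dz": -2,"wx": 0,"wy": 0,"wz": 0,"gripper": 0}
  ]
}}

```text
t: 23.38
eef_pos: [0.572, -0.297, 0.0753]
eef_rot: [-0.0, 0.825, -0.565, 0.001]
wrist_force: [-2.3, 3.1, 9.2]
gripper_width: 0.003
grip_force: 4.3
```

Emit:
{"api": "servo_tool", "payload": {
  "commands": [
    {"dx": 0,"dy": 0,"dz": -1.5,"wx": 0,"wy": 0,"wz": 0,"gripper": 0},
    {"dx": 0,"dy": 0,"dz": -1.5,"wx": 0,"wy": 0,"wz": 0,"gripper": 0}
  ]
}}

```text
t: 23.62
eef_pos: [0.5722, -0.297, 0.0744]
eef_rot: [-0.0, 0.825, -0.565, 0.001]
wrist_force: [-2.2, 3.2, 11.2]
gripper_width: 0.004
grip_force: 5.7
```

Emit:
{"api": "servo_tool", "payload": {
  "commands": [
    {"dx": 0,"dy": 0,"dz": -1.5,"wx": 0,"wy": 0,"wz": 0,"gripper": 0},
    {"dx": 0,"dy": 0,"dz": -1.5,"wx": 0,"wy": 0,"wz": 0,"gripper": 0}
  ]
}}

```text
t: 23.88
eef_pos: [0.5719, -0.2972, 0.0717]
eef_rot: [0.0, 0.825, -0.565, 0.001]
wrist_force: [-0.6, 0.2, 0.1]
gripper_width: 0.004
grip_force: 0.0
```

Emit:
{"api": "servo_tool", "payload": {
  "commands": [
    {"dx": 0,"dy": 0,"dz": -1.5,"wx": 0,"wy": 0,"wz": 0,"gripper": 0},
    {"dx": 0,"dy": 0,"dz": -1.5,"wx": 0,"wy": 0,"wz": 0,"gripper": 0}
  ]
}}

```text
t: 24.12
eef_pos: [0.5712, -0.297, 0.0687]
eef_rot: [0.0, 0.825, -0.565, -0.001]
wrist_force: [0.6, -0.5, -0.4]
gripper_width: 0.002
grip_force: 0.0
```

Emit:
{"api": "servo_tool", "payload": {
  "commands": [
    {"dx": 0,"dy": 0,"dz": -1.5,"wx": 0,"wy": 0,"wz": 0,"gripper": 0},
    {"dx": 0,"dy": 0,"dz": -1.5,"wx": 0,"wy": 0,"wz": 0,"gripper": 0}
  ]
}}

```text
t: 24.38
eef_pos: [0.5714, -0.2971, 0.0676]
eef_rot: [0.0, 0.825, -0.565, -0.0]
wrist_force: [0.0, 0.3, 0.4]
gripper_width: 0.004
grip_force: 0.1
```

Emit:
{"api": "servo_tool", "payload": {
  "commands": [
    {"dx": 0,"dy": 0,"dz": -1,"wx": 0,"wy": 0,"wz": 0,"gripper": 0},
    {"dx": 0,"dy": 0,"dz": -1,"wx": 0,"wy": 0,"wz": 0,"gripper": 0}
  ]
}}

```text
t: 24.62
eef_pos: [0.5715, -0.2972, 0.0674]
eef_rot: [0.0, 0.825, -0.565, 0.0]
wrist_force: [0.1, 1.1, 4.8]
gripper_width: 0.008
grip_force: 2.3
```

```bash
python3 - <<'E'
from h import *
cv2.imwrite("pics/q4.png",bot.read_camera("wrist"))
cmap("q4",v0=150,h=20)
E
```

```text
q4
14 15 14 14 14 10  9  9 10 10  9  9  9  9  9  9  9  9  9  9 10  9  9  9
14 14 14 14 13  9  9  9 10  9  9  9  9  9  9  9  9  9  9  9 10  9  9  9
15 14 14 14 12  9  9  9  9  9  9  9  9  9  9  9  9  9 10  9  9  9 10  9
15 15 14 12 10  9  9  9 10  9  9 10  9  9  9  9  9  9  9  9 10 10  9  9
14 14 14 10  9  9  9  9 10  9  9 10 10  9 10  9 10  9  9  9  9 10 10 10
14 15 13  9  9  9  9 10  9  9  9  9  9  9  9  9  9  9 10 10  9  9  9 10
14 14 11  9  9  9  9  9  9  8  6  6  6  6  6  6  6  9  9 10  9  9  9  9
14 14 10  9  9  9  9  9  9  7  6  6  6  6  6  6  6  8  9  9  9  9  9 10
14 13  9  9  9  9  9  9  7  6  6  6  6  6  6  6  6  6  8  9  9  9  9  9
14 11  9  9  9  9  9  9  7  6  6  6  6  6  6  6  6  6  8  9  9 10 10  9
14 10  9  9  9  9  9  9  7  6  6  6  6  6  6  6  6  6  8  9  9  9  9  9
12  9  9  9  9  9  9  9  7  6  6  6  6  6  6  6  6  6  8 10  9  9  9 10
11  9  9  9  9  9  9  9 10  9  8  8  8  8  8  8  8  8  8  9  9  9  9 10
 9  9  9  9  9  9 10  9 11  8  8  8  8  8  8  8  8  8  8 10  9  9 10 10
 9  9  9  9 10 10 10 10  9  8  8  8  8  8  8  8  8  8  9 10 10 10 10 10
 9  9  9 10 10 10 10 12 11  6  6  6  6  6  6  6  6  6 12 14 10 10 10 10
 9  9 10 10 10 10 10 12 15 10  8  8  8  8  8  8  8  8 13 14 10 10 10 10
10 10 10 10 10 10 10 12 22 21 15 15 15 15 15 15 15 15 15 13 10 10 10 10
10 10 10 10 10 10 10 12 22 22 15 13 15 15 13 14 15 15 15 13 10 10 10 10
10 10 10 10 10 10 10 11 21 17 11 10  8  8 10 11 12 14 15 13 10 10 10 10
```

Ear 3 shows the same signature (lip and its shadow over the ear) and is at its stop. I'll rise to the same pose as the earlier tub view and compare the catches directly.

Emit:
{"api": "servo_tool", "payload": {
  "commands": [
    {"dx": 0,"dy": 0,"dz": 30,"wx": 0,"wy": 0,"wz": 0,"gripper": 0},
    {"dx": 0,"dy": 0,"dz": 90,"wx": 0,"wy": 0,"wz": 0,"gripper": 0},
    {"dx": -35,"dy": 72.7,"dz": 150,"wx": 0,"wy": 0,"wz": 60,"gripper": 0},
    {"dx": -35,"dy": 72.7,"dz": 200,"wx": 0,"wy": 0,"wz": 120.5,"gripper": 0},
    {"dx": -35,"dy": 72.7,"dz": 200,"wx": 0,"wy": 0,"wz": 120.5,"gripper": 100},
    {"dx": -35,"dy": 72.7,"dz": 200,"wx": 0,"wy": 0,"wz": 120.5,"gripper": 100},
    {"dx": -35,"dy": 72.7,"dz": 200,"wx": 0,"wy": 0,"wz": 120.5,"gripper": 100},
    {"dx": -35,"dy": 72.7,"dz": 200,"wx": 0,"wy": 0,"wz": 120.5,"gripper": 100},
    {"dx": -35,"dy": 72.7,"dz": 200,"wx": 0,"wy": 0,"wz": 120.5,"gripper": 100},
    {"dx": -35,"dy": 72.7,"dz": 200,"wx": 0,"wy": 0,"wz": 120.5,"gripper": 100},
    {"dx": -35,"dy": 72.7,"dz": 200,"wx": 0,"wy": 0,"wz": 120.5,"gripper": 100},
    {"dx": -35,"dy": 72.7,"dz": 200,"wx": 0,"wy": 0,"wz": 120.5,"gripper": 100},
    {"dx": -35,"dy": 72.7,"dz": 200,"wx": 0,"wy": 0,"wz": 120.5,"gripper": 100},
    {"dx": -35,"dy": 72.7,"dz": 200,"wx": 0,"wy": 0,"wz": 120.5,"gripper": 100}
  ]
}}

```text
t: 26.42
eef_pos: [0.5365, -0.2243, 0.2664]
eef_rot: [-0.0, 0.899, 0.437, -0.0]
wrist_force: [-1.0, 0.1, -0.8]
gripper_width: 0.993
grip_force: 0.0
```

```bash
python3 - <<'E'
from h import *
s=bot.observe();P=bot.camera_params("wrist");im=bot.read_camera("wrist");cv2.imwrite("pics/w4.png",im)
P0=np.load("w3.npy",allow_pickle=True).item();im0=cv2.imread("pics/w3.png")
print(s["t"],s["eef_pos"],s["wrist_force"])
c=np.array([.5437,-.2263]);yaw=51.3
for k in(0,120,-120):
    a=np.radians(yaw+k);d=np.array([np.cos(a),np.sin(a)]);t=np.array([-d[1],d[0]])
    for n,I,Q in(("empty",im0,P0),("now",im,P)):
        g=cv2.GaussianBlur(cv2.cvtColor(I,cv2.COLOR_BGR2GRAY),(0,0),.6).astype(np.float32)
        # radial brightness profile at plane z=.116 over tangential -6..6 mm, r 76..114
        r=np.arange(.076,.1141,.002)
        pr=[]
        for x in r:
            q=np.array([px(Q,(*(c+d*x+t*y),.112)) for y in np.linspace(-.006,.006,7)],np.float32)
            pr.append(cv2.remap(g,q[None,:,0],q[None,:,1],cv2.INTER_LINEAR).mean())
        print(k,n,np.array(pr).round().astype(int))
print((np.arange(76,114.1,2)).astype(int))
# lid level: disc fit at candidate heights
for z in(.098,.104,.11):
    print(z,lid(im,P,z,tuple(px(P,(.5437,-.2263,z)).tolist())))
E
```

```text
26.425 [ 0.53645303 -0.22432241  0.26640802] [-0.99571957  0.13256601 -0.76031002]
0 empty [ 97 105 107  92  84  82  79  76  67  55  54  54  82 107 110 116 121 121
 123 122]
0 now [178 178 179 180 179 169 135 116  97  55  49  49  76  99 101 109 111 112
 113 112]
120 empty [103 101 100  90  75  66  61  64  78  83  82  82  85  95 105 114 118 119
 120 119]
120 now [172 170 172 174 175 175 166 126  84  75  75  76  78  87  96 104 108 109
 110 110]
-120 empty [ 94  73  65  58  54  52  63  88 108 113 113 113 107  88  84  79  78  78
  79  80]
-120 now [173 170 164 166 173 174 175 161 122 104 104 104  98  81  77  73  71  72
  72  73]
[ 76  78  80  82  84  86  88  90  92  94  96  98 100 102 104 106 108 110
 112 114]
0.098 (array([ 0.54247314, -0.2224304 ]), np.float64(0.07493840354371238), np.float64(55.81555567965722), np.float64(0.1023119042474324), np.int64(239))
0.104 (array([ 0.54559757, -0.22243805]), np.float64(0.07490940319188207), np.float64(50.984909891426234), np.float64(0.0992316853077281), np.int64(283))
0.11 (array([ 0.55960516, -0.22315153]), np.float64(0.07367993763646814), np.float64(49.07636742178561), np.float64(0.11082807899925169), np.int64(80))
```

All three catches sit exactly where they were when the tub was empty, so they have sprung back. The ears disappear under the noses at about 91 mm. Nothing touches the lid, so I'll hand in.

```bash
python3 -c "
from bench import bot
print(bot.sign_off())"
```

```text
the job is handed in; nothing more can be done
None
```

The lid is on the tub with all three ears pressed home under their catches, each pressed to its hard stop at no more than about 12 N measured; the job was handed in at about 26 s, and I neither touched nor re-checked the other items.

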